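# Load the stud tester and set its needle valve two turns open

### The job

Take the dark stud out of the grey pocket tray and stand it upright, fully seated, in the white nest of the test stand, and let go of it. Then take the black crank handle of the red handwheel, screw the valve shut (clockwise seen from above) until it is hard on its stop, and back it off exactly two full turns; finish while still gripping the handle there, without letting go. Leave the two brass plugs in their pockets and do not disturb the amber oil bottle.

Things in the scene. Friction and masses are not known exactly. Their poses are not given: they have to be found in the camera images.
- pocket_tray: grey pocket tray, 50 x 156 x 16 mm, fixed to the table; origin at the centre of its underside, y along its length, z up. Three round pockets of 18.5 mm diameter in its top at y = -52, 0 and +52 mm, 10 mm deep (pocket floor 6 mm above the table); the stud stands in one, a brass plug in each of the others, in any order
- stud_1: dark blue-green stud, upright in a pocket: a cylinder, 15.6 mm diameter, 26 mm tall, 12 g (its upper part looks a little narrower, but it grips as a plain cylinder); origin at the centre of its underside, z along its axis. About 16 mm of it stands out of the pocket
- plug_1: brass blanking plug in a tray pocket, 15.6 mm diameter, 25 mm tall, origin at the centre of its underside; to be left there
- plug_2: brass blanking plug like plug_1, in another pocket; to be left there
- oil_dropper: amber oil bottle with a dropper cap, 34 mm diameter, 112 mm tall, standing loose on the table; origin at the centre of its underside; not to be disturbed
- test_stand: the stud test stand, fixed to the table: aluminium plate 85 x 270 x 10 mm with its origin at the centre of its underside, y along its length, z up. White nest block (46 x 46 mm, top 34 mm above the table) at y = -90 mm, brass needle valve with red handwheel at y = +90 mm, a small round gauge (42 mm diameter, top 43 mm above the table) between them
- nest_mouth (a point): centre of the nest's mouth, level with the top of the white block, 34 mm above the table. The round hole is 19.5 mm in diameter with a 2 mm chamfer and 12 mm deep, so a seated stud stands 14 mm out of it
- nest_floor (a point): centre of the floor of the nest's hole, 12 mm below its mouth; the origin of a seated stud lies here
- valve_axis (a point): point on the upright axis of the handwheel at the height of its rim, 92 mm above the table; it does not move. The red rim is 84 mm in diameter at its centre line and 10 mm thick, its top 97 mm above the table
- crank_handle: upright black crank handle on the rim of the handwheel, 42 mm from the wheel's axis, 20 mm diameter and 42 mm tall, from 98 to 140 mm above the table; it spins freely about its own upright axis, so a gripper may hold it from above and go round with unchanged orientation. Origin at the centre of its underside
- handle_mid (a point): centre of the crank handle, 22 mm above its underside, 120 mm above the table; it goes round with the handle
- valve_wheel (a joint): turn of the handwheel in rad: 0 = shut on its stop, grows as it opens, counter-clockwise seen from above (turn clockwise to close); one turn is 6.283, two turns 12.566, the open stop lies at 18.85. It starts 0.3 to 0.8 turn open, has light constant friction (about 2 N at the handle) and stays where it is left. At the stop, and after every whole turn, the handle stands on the -x side of the stand, over a red line on the plate

How it is judged:
By the outcome, as a careful person would: the job done as asked, in the order asked, and still so for the second after the job is handed in, while the arm keeps its last pose, push and grip.
It also fails if it takes over 70 s, if anything falls off the work surface, if the arm or the gripper's body presses on something with over 40 N, if the wrist force passes 120 N, or if a joint passes its speed limit or range.

### The arm

A 7-joint arm with a two-finger parallel gripper is mounted at the origin on a cart in front of the work surface, level with it; the furniture and walls round the work are solid. World frame = base frame: x ahead of the robot, y to its left, z up, the work surface at z = 0. Lengths are in m, angles in rad, forces in N, time in s.
With the tool pointing down it reaches from about 0.425 to 0.875 m from the base axis. Payload 4.7 kg.
Tool frame: the origin (TCP) lies midway between the tips of the shut fingers; the grasp point (between the pads) lies 19 mm behind it; z points along the fingers, y is the line along which they close (so a half turn about z gives the same grasp; the last joint's range is limited). The gripper opens to 85 mm and grips with 20 to 120 N. Pads are 22 mm wide; open, the fingers measure 114 mm over their backs; the gripper's body (76 mm by 85 mm) begins 54 mm behind the grasp point. The pads swing forward as they close: fully open they stand 13 mm farther back than shut.
Start: joints at [-1.302, 0.321, -0.07, 1.45, 0.023, 1.371, -0.057], TCP at [0.164, 0.629, 0.231] pointing down, gripper open.
Joint ranges: [-2.86, 2.86], [-0.3, 2.09], [-1.38, 1.24], [0.06, 2.45], [-1.56, 4.7], [0.09, 2.05], [-2.69, 2.69]. Speed limits (rad/s): [2.57, 2.57, 3.14, 3.14, 3.14, 3.14, 3.14].

### API

Orientations are given as a rotation vector (axis times angle).
In Python, from station import ctrl gives the robot as it stands.
- The arm moves only by the tool drive_tool, never from a script. Its argument "targets" is text: rows parted by semicolons, each of 7 numbers parted by spaces: the shift along the world's x, y, z in cm, then the turn, a rotation vector about the world's x, y, z in degrees, then the opening in per cent of the stroke, from 0 (shut) to 100 (fully open). A call has exactly 10 rows; each row is the pose to reach, as a shift and turn from the pose commanded when the call began; what a row does not reach only later rows make up. A row lasts 1/8 s, in which the tool goes at most 62.5 mm and 10.7 degrees, less where a joint would pass 70% of its speed; a pose out of reach is approached as far as the arm can. A call with a gripper value outside its range is refused whole. The fingers move at their own pace and stop on an object; the grip force is fixed at half the most. Time passes only in rows, so rows that repeat a pose let the fingers close, or fill a call up. It gives the time, the measured TCP pose, the force, the opening and the grip force at its end, in the units of the state.
- ctrl.get_state(): the state, without advancing time (a new reading comes with each control period).
- ctrl.read_camera(name): name is "scene" or "top" or "wrist"; returns the picture (480x640x3 uint8, red, green, blue); there is no depth.
- ctrl.calibration(name): a dict with "K" (3x3 intrinsics, pixels), "k1" (the pictures are not rectified: a ray, as slopes to the right and down, at radius r is drawn at 1 + k1 r^2 times it, then the intrinsics apply), "world_from_camera" (4x4, takes a point from camera to world coordinates). Camera axes: x right, y down, z forward; pixel columns grow to the right and rows downward; lengths in m; the calibration is good to about 2 mm. A picture is of the moment at which its call begins: read the wrist's pose just before it. calibration takes no time and is no camera call; for the wrist camera it gives the pose at the moment of the call.
- ctrl.finish_job(): hands the job in; it is judged then, once.
Trained networks look in the newest picture that a camera, given by its name, has taken for a name from the list of things; names that differ only in an ending like _2 or _b are one class to them, and where a whole thing is asked for, a point or a joint stands for the part that bears it (a point fixed in the world has none). Each returns a list of dicts, best first, with "p" (0 to 1); they miss things now and then, are a little off and sometimes report something else, mostly with a low value. They report only what shows in the picture. A call takes as long as a camera call.
- ctrl.boxes_of(camera, label): "pixel" ([column, row] in pixels, amid what is visible of it).
- ctrl.cut_out(camera, label): "region" (480x640 bool, what is visible of it) and "pixel" ([column, row] in pixels, amid what is visible of it).
- ctrl.tip_of(camera, label): "pixel" ([column, row] in pixels: a listed point, or the origin of a listed thing).
The state is a dict: "clock": time; "q": joint angles; "qd": joint speeds; "effort": joint torques, N m; "tcp_pos": TCP position; "orientation": TCP orientation; "force": force on the tool from outside, world axes, zero at the start; "ft_torque": the same for the moment, N m; "opening": finger opening in m; "gripper_force": force on a finger pad.
Only numpy, scipy, OpenCV 4.12 (cv2) and the standard library are available. Lean on these libraries where they do the work, as an engineer would, in place of code of your own. Each camera call takes 0.05 s, during which the arm holds its last target. There are 200 camera calls.

## Working session

There is one attempt and no reset: what is moved stays moved. The work goes in short steps, Python scripts to look and compute and a tool call to move; the robot and the scene stay as the last step left them, time stands still between calls to the robot, and variables do not carry over. Pictures are saved under pics/ and viewed, at most 10 in all, crops included, and the job is handed in when it is done.

Besides the shell and the picture viewer there is one more tool, called after "Call:" by a JSON object that holds its "op" and its "data", one argument or row to a line. drive_tool: Moves the arm, as the interface text tells. Its arguments: {"type":"object","properties":{"targets":{"type":"string"}},"required":["targets"]}

```bash
mkdir -p pics; ls; cat > h.py <<'E'
import numpy as np, cv2
from station import ctrl
def ray(c,px,cal=None):
    cal=cal or ctrl.calibration(c); K=np.array(cal["K"]);T=np.array(cal["world_from_camera"])
    d=np.array([(px[0]-K[0,2])/K[0,0],(px[1]-K[1,2])/K[1,1]]);u=d.copy()
    for _ in range(20): u=d/(1+cal["k1"]*(u@u))
    return T[:3,3],T[:3,:3]@np.array([u[0],u[1],1])
def atz(c,px,z,cal=None):
    o,v=ray(c,px,cal); return o+v*(z-o[2])/v[2]
def proj(c,P,cal=None):
    cal=cal or ctrl.calibration(c); K=np.array(cal["K"]);T=np.array(cal["world_from_camera"])
    p=T[:3,:3].T@(np.array(P)-T[:3,3]);u=p[:2]/p[2];u=u*(1+cal["k1"]*(u@u))
    return [K[0,0]*u[0]+K[0,2],K[1,1]*u[1]+K[1,2]]
def save(c,n):
    im=ctrl.read_camera(c); cv2.imwrite(f"pics/{n}.png",im[:,:,::-1]); return im
E
python3 - <<'E'
from h import *
np.set_printoptions(precision=4,suppress=True)
s=ctrl.get_state();print(s["clock"],s["tcp_pos"],s["orientation"],s["opening"])
for c in ["top","scene"]:
    save(c,c)
    print(c,np.array(ctrl.calibration(c)["world_from_camera"])[:3])
    for l,z in [("stud_1",.006),("plug_1",.006),("pocket_tray",0),("oil_dropper",0),("test_stand",0),("nest_mouth",.034),("nest_floor",.022),("valve_axis",.092),("crank_handle",.098),("handle_mid",.12)]:
        print(l,[(round(r["p"],2),np.round(r["pixel"],1),atz(c,r["pixel"],z)[:2]) for r in ctrl.tip_of(c,l)[:3]])
E
```

```text
pics
0.0 [0.1637 0.6285 0.2302] [-0.3991 -3.116   0.003 ] 0.08525975534558729
top [[-0.0263 -0.9863  0.1626  0.4046]
 [-0.999   0.0316  0.0301 -0.0871]
 [-0.0349 -0.1617 -0.9862  1.0546]]
stud_1 [(0.56, array([427.1, 291.5]), array([ 0.4618, -0.2435]))]
plug_1 [(0.5, array([395.9, 291.8]), array([ 0.4633, -0.1817])), (0.4, array([448.7, 297.7]), array([ 0.4481, -0.2857]))]
pocket_tray [(0.71, array([422.2, 291.6]), array([ 0.4623, -0.2346]))]
oil_dropper [(0.78, array([283.6, 193.8]), array([0.6712, 0.0389]))]
test_stand [(0.78, array([251.5, 288.9]), array([0.4775, 0.1061])), (0.57, array([194.8, 266.8]), array([0.5253, 0.2233]))]
nest_mouth [(0.61, array([283.4, 314.4]), array([0.4245, 0.0383])), (0.22, array([424. , 290.7]), array([ 0.4621, -0.2334])), (0.22, array([447.2, 298.5]), array([ 0.4455, -0.2774]))]
nest_floor [(0.62, array([284.4, 313.5]), array([0.4265, 0.0377])), (0.16, array([449. , 300.2]), array([ 0.4426, -0.283 ]))]
valve_axis [(0.92, array([195.7, 265.4]), array([0.5173, 0.1945]))]
crank_handle [(0.67, array([200.1, 240.6]), array([0.5629, 0.1849]))]
handle_mid [
[... 264 characters left out ...]
33.9]), array([ 0.4422, -0.2259])), (0.56, array([387.2, 246.5]), array([ 0.4653, -0.1725])), (0.4, array([416.1, 220.4]), array([ 0.4377, -0.2768]))]
pocket_tray [(0.96, array([403.9, 234. ]), array([ 0.4488, -0.2301]))]
oil_dropper [(0.86, array([250.3, 290.6]), array([0.658 , 0.0434]))]
test_stand [(0.56, array([321.2, 356.1]), array([0.4723, 0.1186]))]
nest_mouth [(0.87, array([367.6, 316.3]), array([0.4252, 0.0344]))]
nest_floor [(0.98, array([368.2, 323.6]), array([0.4215, 0.0395]))]
valve_axis [(0.55, array([268.1, 346.4]), array([0.52  , 0.1928]))]
crank_handle [(0.77, array([246.6, 334.7]), array([0.5569, 0.1917]))]
handle_mid [(0.75, array([241.8, 319.9]), array([0.5663, 0.1849]))]
```

View pictures.

```bash
python3 - <<'E'
import cv2
a=cv2.imread("pics/top.png")[170:350,140:490];cv2.imwrite("pics/topc.png",cv2.resize(a,(0,0),fx=2.25,fy=2.25,interpolation=cv2.INTER_CUBIC))
E
```

```text
(no output)
```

View pics/topc.png

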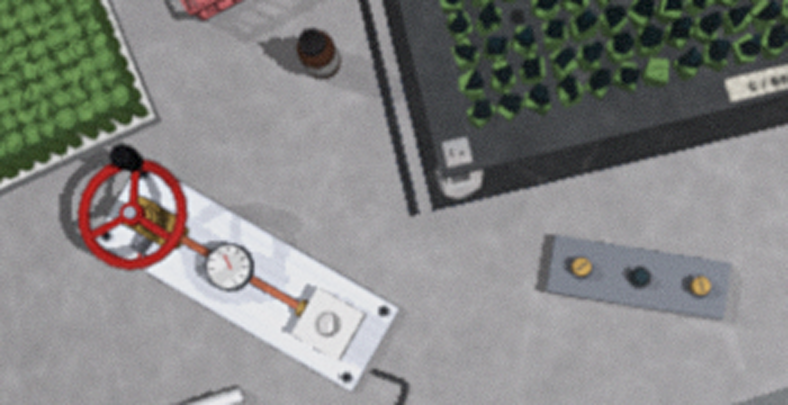

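View pics/scene.png

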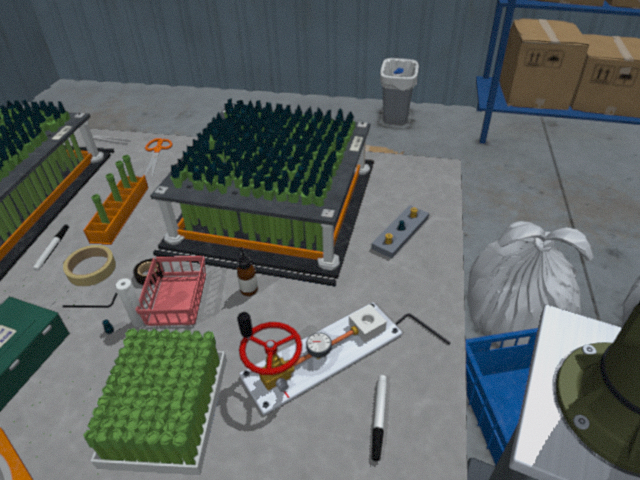

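The scene shows the stud in the middle pocket (top view about 424,292), with plugs on both sides. The stand's nest is near the robot (283,314), the wheel is at (196,265), and the handle is on its far side at (197,240). The bottle at (283,194) is well clear. I'll move over the tray the long way round, at height.

Call:
{"op": "drive_tool", "data": {
  "targets": "3.6 -4.4 1 0 0 0 40; 7.6 -8.9 2 0 0 0 40; 11.6 -12.9 2 0 0 0 40; 15.6 -16.9 2 0 0 0 40; 19.1 -21.4 2 0 0 0 40; 22.6 -25.9 2 0 0 0 40; 25.6 -30.9 2 0 0 0 40; 28.1 -35.9 2 0 0 0 40; 29.6 -41.4 2 0 0 0 40; 30.6 -46.9 2 0 0 0 40"
}}

```text
clock: 2.35
tcp_pos: [0.4705, 0.158, 0.2515]
orientation: [0.4, 3.115, 0.001]
force: [1.0, -0.5, 0.0]
opening: 0.0342
gripper_force: 0.0
```

Call:
{"op": "drive_tool", "data": {
  "targets": "0.2 -5.5 0 0 0 0 40; 0.2 -11 0 0 0 0 40; 0 -16.5 0 0 0 0 40; -0.3 -22 0 0 0 0 40; -0.6 -27.5 0 0 0 0 40; -0.8 -33 0 0 0 0 40; -0.9 -38 -2 0 0 0 40; -0.9 -39.5 -4 0 0 0 40; -0.9 -39.5 -5 0 0 0 40; -0.9 -39.5 -5 0 0 0 40"
}}

```text
clock: 3.6
tcp_pos: [0.4608, -0.2336, 0.2008]
orientation: [-0.397, -3.115, -0.001]
force: [0.1, 0.7, 0.2]
opening: 0.0345
gripper_force: 0.0
```

```bash
cat > look.py <<'E'
from h import *
import sys
np.set_printoptions(precision=4,suppress=True)
s=ctrl.get_state();print(s["clock"],s["tcp_pos"],s["orientation"],s["opening"],s["q"],s["force"])
from scipy.spatial.transform import Rotation as R
print(R.from_rotvec(s["orientation"]).as_matrix())
cal=ctrl.calibration("wrist");save("wrist",sys.argv[1]);print(np.array(cal["world_from_camera"]))
for a in sys.argv[2:]:
    l,z=a.split(":")
    print(l,[(round(r["p"],2),np.round(r["pixel"],1),atz("wrist",r["pixel"],float(z),cal)[:2]) for r in ctrl.tip_of("wrist",l)[:3]])
    m=ctrl.cut_out("wrist",l)
    for r in m[:2]:
        print("  cut",round(r["p"],2),np.round(r["pixel"],1),r["region"].sum())
E
python3 look.py w1 stud_1:.006 plug_1:.006 pocket_tray:0
```

```text
3.6 [ 0.4608 -0.2336  0.2008] [-0.3966 -3.1151 -0.0013] 0.03452404058305662 [-0.3532  0.0528  0.804   1.8439 -0.0403  1.2628  1.7799] [0.1067 0.7031 0.2309]
[[-0.9681  0.2506 -0.0012]
 [ 0.2506  0.9681  0.001 ]
 [ 0.0014  0.0006 -1.    ]]
[[ 0.2513  0.9274  0.277   0.39  ]
 [ 0.9679 -0.2412 -0.0703 -0.216 ]
 [ 0.0016  0.2857 -0.9583  0.343 ]
 [ 0.      0.      0.      1.    ]]
stud_1 [(0.61, array([319.3, 203.4]), array([ 0.4554, -0.2313]))]
  cut 0.73 [319.3 206.8] 264
plug_1 [(0.77, array([372.8, 201. ]), array([ 0.466 , -0.1815])), (0.76, array([260.1, 208.3]), array([ 0.4458, -0.2873]))]
  cut 0.85 [260.4 212.6] 269
  cut 0.66 [376.3 203.3] 307
pocket_tray [(0.71, array([311.9, 205.5]), array([ 0.4568, -0.2391])), (0.71, array([260.3, 209.4]), array([ 0.4479, -0.2887]))]
  cut 0.88 [319.1 197.3] 8409
```

View pics/w1.png

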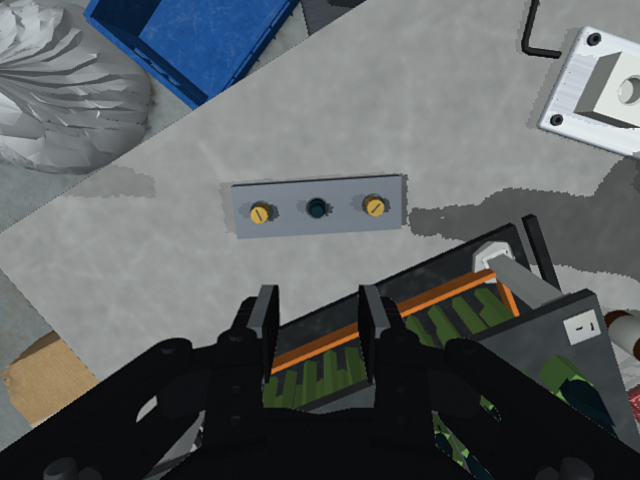

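```bash
python3 - <<'E'
from h import *
cal=ctrl.calibration("wrist")
im=cv2.imread("pics/w1.png");hsv=cv2.cvtColor(im,cv2.COLOR_BGR2HSV)
b=cv2.inRange(hsv,(12,110,100),(35,255,255));b[:170]=0;b[245:]=0
n,_,st,ce=cv2.connectedComponentsWithStats(b)
for i in range(1,n):
    if st[i,4]>80: print("plug",st[i],ce[i],atz("wrist",ce[i],.027,cal))
d=(im.max(2)<75).astype(np.uint8);d[:190]=0;d[228:]=0;d[:,:295]=0;d[:,340:]=0
n,_,st,ce=cv2.connectedComponentsWithStats(d)
for i in range(1,n):
    if st[i,4]>50: print("stud",st[i],ce[i],atz("wrist",ce[i],.026,cal))
for z in (0.016,.032): print(proj("wrist",[.4608,-.2336,z],cal))
cv2.imwrite("pics/w1c.png",cv2.resize(im[160:260,220:420],(800,400),interpolation=cv2.INTER_CUBIC))
# tray top outline
r=ctrl.cut_out("wrist","pocket_tray")[0]["region"].astype(np.uint8)
c=max(cv2.findContours(r,0,2)[0],key=cv2.contourArea);q=cv2.boxPoints(cv2.minAreaRect(c))
for p in q: print("tray",p,atz("wrist",p,.016,cal))
E
```

```text
plug [367 199  17  17 207] [374.95652174 207.11594203] [ 0.46836    -0.18399258  0.027     ]
plug [251 207  17  17 202] [258.74752475 214.48019802] [ 0.44851407 -0.28710395  0.027     ]
stud [306 198  27  20 361] [317.49307479 207.67036011] [ 0.45603373 -0.23417416  0.026     ]
[np.float64(319.38101127111696), np.float64(210.11648477948884)]
[np.float64(319.46676930039547), np.float64(214.01338253442782)]
tray [230.53116 183.3827 ] [ 0.41627596 -0.30576987  0.016     ]
tray [400.80942 172.90404] [ 0.44608412 -0.15366369  0.016     ]
tray [404.25388 228.8767 ] [ 0.49863905 -0.16035407  0.016     ]
tray [233.97562 239.35536] [ 0.46785311 -0.31967339  0.016     ]
```

View pics/w1c.png

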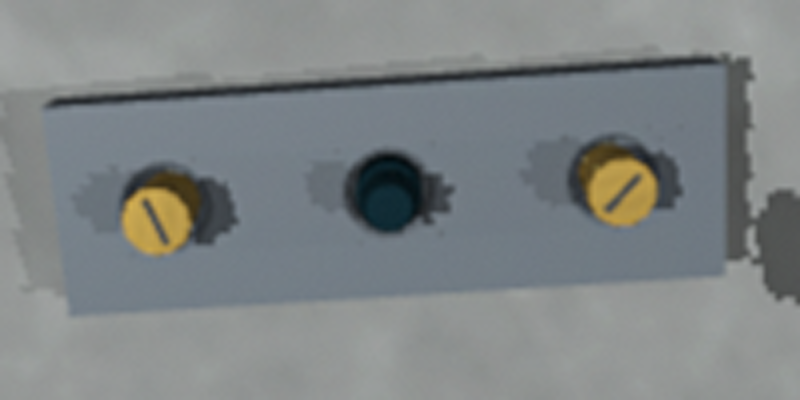

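The wrist view confirms the dark stud in the middle pocket, top at about (317,212), between the plugs at (259,215) and (375,207). That puts it at about (0.458, -0.235), which agrees with the plug midpoint.

Call:
{"op": "drive_tool", "data": {
  "targets": "-0.25 -0.17 -4 0 0 0 40; -0.25 -0.17 -8 0 0 0 40; -0.25 -0.17 -12 0 0 0 40; -0.25 -0.17 -15 0 0 0 40; -0.25 -0.17 -17 0 0 0 40; -0.25 -0.17 -18.1 0 0 0 40; -0.25 -0.17 -18.1 0 0 0 40; -0.25 -0.17 -18.1 0 0 0 40; -0.25 -0.17 -18.1 0 0 0 0; -0.25 -0.17 -18.1 0 0 0 0"
}}

```text
clock: 5.25
tcp_pos: [0.4592, -0.2368, 0.0212]
orientation: [0.399, 3.114, 0.0]
force: [-0.6, 1.1, 2.9]
opening: 0.0126
gripper_force: 58.2
```

Call:
{"op": "drive_tool", "data": {
  "targets": "0 0 0 0 0 0 0; 0 0 0 0 0 0 0; 0 0 0 0 0 0 0; 0 0 0 0 0 0 0; 0 0 1 0 0 0 0; 0 0 2 0 0 0 0; 0 0 4 0 0 0 0; 0 0 6 0 0 0 0; 0 0 8 0 0 0 0; 0 0 8 0 0 0 0"
}}

```text
clock: 6.5
tcp_pos: [0.4594, -0.2372, 0.102]
orientation: [0.399, 3.113, 0.0]
force: [0.4, 0.3, 0.9]
opening: 0.0124
gripper_force: 58.3
```

```bash
python3 look.py w2 stud_1:.09
```

```text
6.5 [ 0.4594 -0.2372  0.102 ] [0.3987 3.1125 0.0001] 0.012427906126600299 [-0.3187  0.1782  0.8155  1.9601 -0.15    1.0601  1.8781] [0.4137 0.3479 0.9121]
[[-0.9677  0.252   0.0036]
 [ 0.252   0.9677 -0.0004]
 [-0.0036  0.0005 -1.    ]]
[[ 0.2527  0.9257  0.2814  0.3879]
 [ 0.9675 -0.2422 -0.072  -0.2194]
 [ 0.0015  0.2905 -0.9569  0.2438]
 [ 0.      0.      0.      1.    ]]
stud_1 [(0.57, array([322. , 279.7]), array([ 0.4537, -0.2345]))]
  cut 0.72 [636.6 118. ] 89
  cut 0.6 [320.9 294.7] 1391
```

View pics/w2.png

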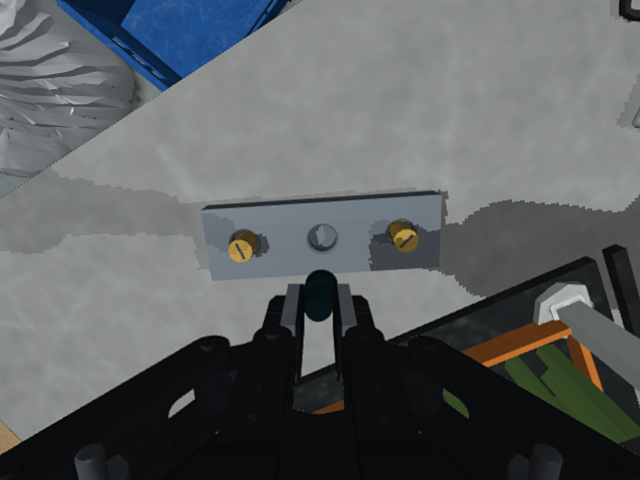

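```bash
python3 - <<'E'
from h import *
from scipy.optimize import minimize
cal=ctrl.calibration("wrist");s=ctrl.get_state();print(s["opening"])
rs=ctrl.cut_out("wrist","stud_1");r=[x for x in rs if x["region"].sum()>500][0]["region"]
ys,xs=np.where(r);print(xs.min(),xs.max(),ys.min(),ys.max())
a=np.linspace(0,2*np.pi,40)
def mask(x,y,z,tx=0,ty=0,h=.026,R=.0078):
    pts=[proj("wrist",[x+R*np.cos(t)+k*tx,y+R*np.sin(t)+k*ty,z+k],cal) for k in (0,h) for t in a]
    m=np.zeros((480,640),np.uint8);cv2.fillConvexPoly(m,cv2.convexHull(np.float32(pts)).astype(np.int32),1);return m>0
def cost(p):
    m=mask(*(np.array(p)/1000 if len(p)==3 else [p[0]/1e3,p[1]/1e3,p[2]/1e3,p[3]/100]));return (m^r).sum()
for z in (.082,.087,.092):
    f=minimize(lambda p:cost([p[0],p[1],z*1e3]),[455,-236],method="Nelder-Mead",options=dict(initial_simplex=[[450,-240],[462,-236],[455,-230]]));print(z,f.x,f.fun,r.sum())
    m=mask(f.x[0]/1e3,f.x[1]/1e3,z);yy,xx=np.where(m);print(xx.min(),xx.max(),yy.min(),yy.max())
cv2.imwrite("pics/w2c.png",cv2.resize(cv2.imread("pics/w2.png")[250:350,260:390],(780,600),interpolation=cv2.INTER_CUBIC))
E
```

```text
0.012644273009476967
304 337 268 321
0.082 [ 454.86057138 -234.66615009] 444.0 1391
303 340 265 322
0.087 [ 453.01696982 -234.02701702] 583.0 1391
302 341 265 324
0.092 [ 450.72768119 -233.44977385] 722.0 1391
302 342 264 326
```

View pics/w2c.png

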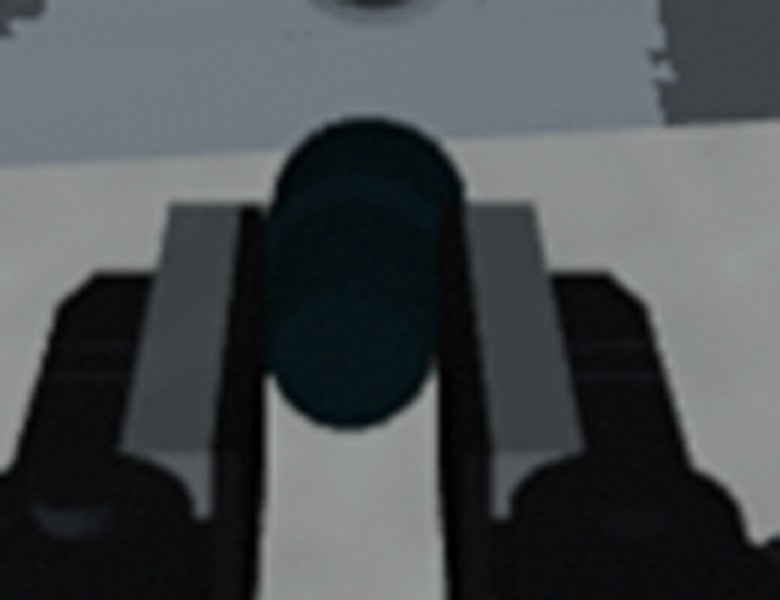

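Call:
{"op": "drive_tool", "data": {
  "targets": "-0.5 4.5 1 0 0 0 0; -1 9.5 2 0 0 0 0; -1.5 14.5 2 0 0 0 0; -2.5 19.5 2 0 0 0 0; -3 24.5 2 0 0 0 0; -3 27.4 2 0 0 0 0; -3 27.4 2 0 0 0 0; -3 27.4 1 0 0 0 0; -3 27.4 0 0 0 0 0; -3 27.4 0 0 0 0 0"
}}

```text
clock: 7.95
tcp_pos: [0.4273, 0.0361, 0.099]
orientation: [-0.402, -3.113, 0.002]
force: [0.2, 0.8, -0.6]
opening: 0.0127
gripper_force: 58.4
```

```bash
python3 look.py w3 nest_mouth:.034 nest_floor:.022 stud_1:.087
python3 - <<'E'
from h import *
cal=ctrl.calibration("wrist");im=cv2.imread("pics/w3.png")
for n,p,z in (("top",(318,310.8),.113),("bot",(321.3,283.8),.087)): print(n,atz("wrist",p,z,cal)-ctrl.get_state()["tcp_pos"])
u,v=proj("wrist",[.425,.037,.034],cal);print(u,v)
u,v=int(u),int(v);cv2.imwrite("pics/w3c.png",cv2.resize(im[max(0,v-75):v+75,u-100:u+100],(800,600),interpolation=cv2.INTER_CUBIC))
E
```

```text
7.95 [0.4273 0.0361 0.099 ] [-0.4018 -3.1133  0.0021] 0.012676764131484105 [-0.69   -0.0573  0.5347  2.1457  0.0344  1.0482  1.1408] [ 0.1697  0.8363 -0.5645]
[[-0.9672  0.2539 -0.0026]
 [ 0.2539  0.9672 -0.001 ]
 [ 0.0022 -0.0017 -1.    ]]
[[ 0.2546  0.927   0.2754  0.3568]
 [ 0.967  -0.2439 -0.0732  0.0542]
 [-0.0007  0.285  -0.9585  0.2412]
 [ 0.      0.      0.      1.    ]]
nest_mouth [(0.84, array([314.7, 252. ]), array([0.4251, 0.0339])), (0.18, array([439.1, 265.9]), array([0.4533, 0.1057]))]
  cut 0.96 [452.6 271.3] 47278
nest_floor [(0.78, array([316.7, 241.1]), array([0.4222, 0.0358]))]
  cut 0.72 [458.8 268.8] 47852
stud_1 [(0.85, array([322.4, 283.2]), array([0.4233, 0.0386]))]
  cut 0.65 [320.3 292.6] 1361
top [-0.00334755  0.00019346  0.0123966 ]
bot [-0.00306797  0.00175678 -0.0136034 ]
316.97988554031076 248.12700020703446
```

View pics/w3c.png

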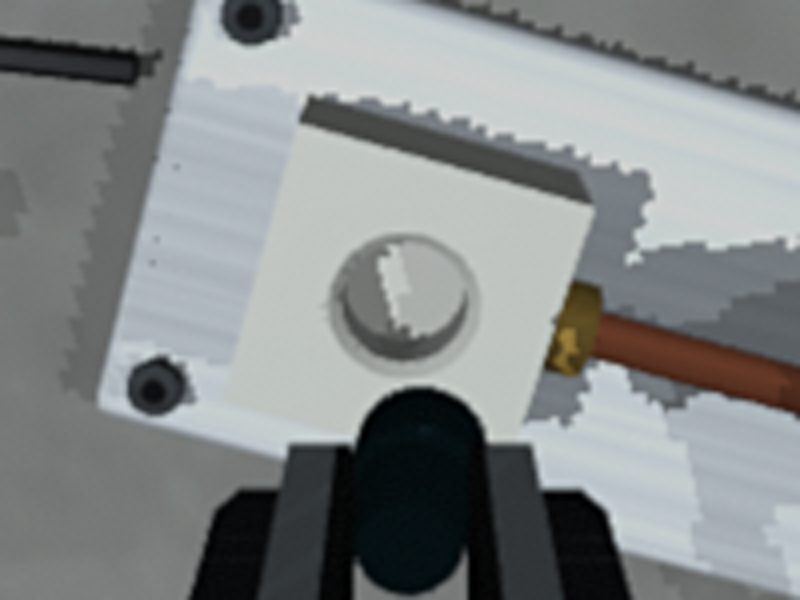

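The wrist view shows the nest mouth centred at about (317.5,249), which is about (0.4257, 0.0371). The held stud's bottom is at about (321,285) and lines up to within 0.5 mm, so I'm lowering it.

Call:
{"op": "drive_tool", "data": {
  "targets": "-0.04 -0.04 -1.5 0 0 0 0; -0.04 -0.04 -3 0 0 0 0; -0.04 -0.04 -4.2 0 0 0 0; -0.04 -0.04 -4.6 0 0 0 0; -0.04 -0.04 -4.9 0 0 0 0; -0.04 -0.04 -5.1 0 0 0 0; -0.04 -0.04 -5.3 0 0 0 0; -0.04 -0.04 -5.4 0 0 0 0; -0.04 -0.04 -5.5 0 0 0 0; -0.04 -0.04 -5.5 0 0 0 0"
}}

```text
clock: 9.55
tcp_pos: [0.429, 0.0368, 0.0477]
orientation: [0.399, 3.115, 0.002]
force: [-6.3, -2.2, 19.9]
opening: 0.0126
gripper_force: 60.8
```

```bash
python3 look.py w4 nest_mouth:.034 stud_1:.03
python3 - <<'E'
from h import *
im=cv2.imread("pics/w4.png");cv2.imwrite("pics/w4c.png",cv2.resize(im[200:350,220:420],(800,600),interpolation=cv2.INTER_CUBIC))
E
```

```text
9.55 [0.429  0.0368 0.0477] [0.3994 3.1154 0.0019] 0.012562307433058048 [-0.6835  0.0313  0.5485  2.1921 -0.0217  0.922   1.1936] [-6.2759 -2.1552 19.8805]
[[-0.9677  0.2523  0.0008]
 [ 0.2523  0.9677  0.0011]
 [-0.0005  0.0013 -1.    ]]
[[ 0.2529  0.9264  0.2788  0.3579]
 [ 0.9675 -0.2429 -0.0707  0.0545]
 [ 0.0022  0.2876 -0.9578  0.1897]
 [ 0.      0.      0.      1.    ]]
nest_mouth [(0.97, array([313.6, 282.5]), array([0.4243, 0.0352]))]
  cut 0.85 [449.  281.5] 53759
stud_1 [(0.72, array([322.3, 283.4]), array([0.4276, 0.0387]))]
  cut 0.97 [318.8 293.5] 1381
```

View pics/w4c.png

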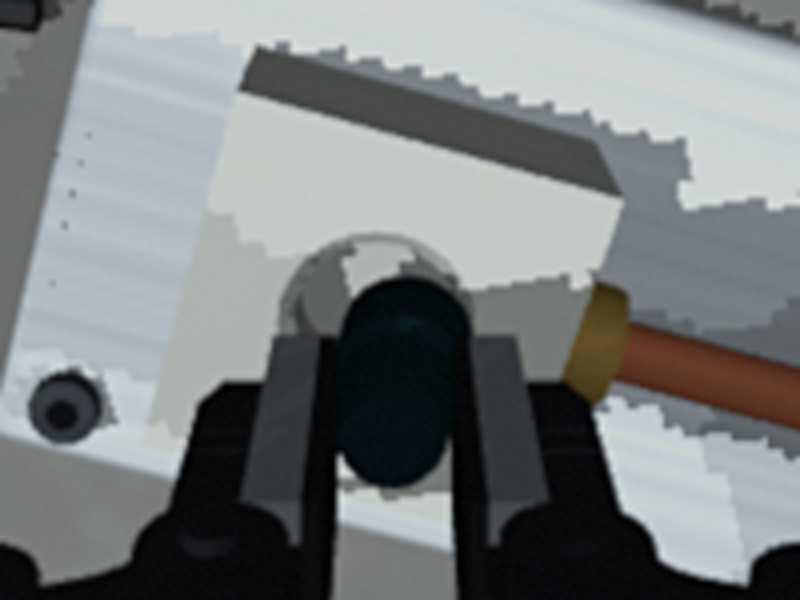

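The stud's bottom edge at about (322,284) sits 3 to 4 mm to the +y/+x side of the mouth centre at about (314,281), and it is resting on the chamfer. I'll lift it slightly, correct the offset, and lower it again.

Call:
{"op": "drive_tool", "data": {
  "targets": "0 0 0.6 0 0 0 0; 0 0 0.9 0 0 0 0; -0.3 -0.32 0.9 0 0 0 0; -0.3 -0.32 0.9 0 0 0 0; -0.3 -0.32 0.6 0 0 0 0; -0.3 -0.32 0.3 0 0 0 0; -0.3 -0.32 0.1 0 0 0 0; -0.3 -0.32 -0.1 0 0 0 0; -0.3 -0.32 -0.3 0 0 0 0; -0.3 -0.32 -0.3 0 0 0 0"
}}

```text
clock: 11.05
tcp_pos: [0.4248, 0.0337, 0.0422]
orientation: [-0.399, -3.116, 0.0]
force: [-0.3, -1.1, -0.6]
opening: 0.0123
gripper_force: 58.6
```

Call:
{"op": "drive_tool", "data": {
  "targets": "0 0 -0.1 0 0 0 0; 0 0 -0.2 0 0 0 0; 0 0 -0.3 0 0 0 0; 0 0 -0.4 0 0 0 0; 0 0 -0.45 0 0 0 0; 0 0 -0.5 0 0 0 0; 0 0 -0.5 0 0 0 0; 0 0 -0.5 0 0 0 0; 0 0 -0.5 0 0 0 0; 0 0 -0.5 0 0 0 0"
}}

```text
clock: 12.3
tcp_pos: [0.425, 0.0337, 0.0374]
orientation: [0.399, 3.116, 0.0]
force: [0.6, 0.3, 0.0]
opening: 0.0123
gripper_force: 58.6
```

Call:
{"op": "drive_tool", "data": {
  "targets": "0 0 0 0 0 0 20; 0 0 0 0 0 0 40; 0 0 0 0 0 0 45; 0 0 0 0 0 0 45; 0 0 1 0 0 0 45; 0 0 3 0 0 0 45; 0 0 6 0 0 0 45; 0 0 10 0 0 0 45; 0 0 15 0 0 0 45; 0 0 15 0 0 0 45"
}}

```text
clock: 13.55
tcp_pos: [0.4278, 0.0341, 0.1919]
orientation: [0.398, 3.108, 0.007]
force: [-0.8, 0.9, 0.6]
opening: 0.0388
gripper_force: 0.0
```

```bash
python3 look.py w5 nest_mouth:.034 stud_1:.022 crank_handle:.098 handle_mid:.12 valve_axis:.092
python3 - <<'E'
from h import *
im=cv2.imread("pics/w5.png");a=cv2.resize(im[:,:],(800,600),interpolation=cv2.INTER_CUBIC)
u,v=map(int,proj("wrist",[.4257,.0371,.034]));u=max(u,60);v=max(v,45)
a[300:,:400]=cv2.resize(im[v-45:v+45,u-60:u+60],(400,300),interpolation=cv2.INTER_CUBIC)
cv2.imwrite("pics/w5c.png",a)
E
```

```text
13.55 [0.4278 0.0341 0.1919] [0.3985 3.1082 0.0067] 0.038787499437849426 [-0.6997 -0.1784  0.5092  2.0395  0.0897  1.2506  1.091 ] [-0.7855  0.9408  0.6153]
[[-0.9676  0.2522  0.0084]
 [ 0.2523  0.9677  0.0032]
 [-0.0073  0.0052 -1.    ]]
[[ 0.2529  0.9242  0.286   0.3556]
 [ 0.9675 -0.2435 -0.0686  0.0514]
 [ 0.0063  0.2941 -0.9558  0.3334]
 [ 0.      0.      0.      1.    ]]
nest_mouth [(0.88, array([316.9, 213.5]), array([0.4247, 0.0342])), (0.35, array([119.2, 299. ]), array([ 0.4564, -0.1615]))]
  cut 0.73 [443.6 242.1] 32063
stud_1 [(0.74, array([315.4, 215.1]), array([0.4286, 0.0319]))]
  cut 0.53 [317.4 208.1] 280
crank_handle [(0.83, array([556.2, 350.3]), array([0.5597, 0.1871])), (0.65, array([318.7, 209.7]), array([0.4077, 0.0397]))]
handle_mid [(0.69, array([571.5, 370.6]), array([0.5603, 0.1837]))]
  cut 0.79 [575.4 373.4] 1961
valve_axis [(0.85, array([548.4, 292.7]), array([0.5132, 0.1881]))]
  cut 0.78 [443.7 240.6] 31380
```

View pics/w5c.png

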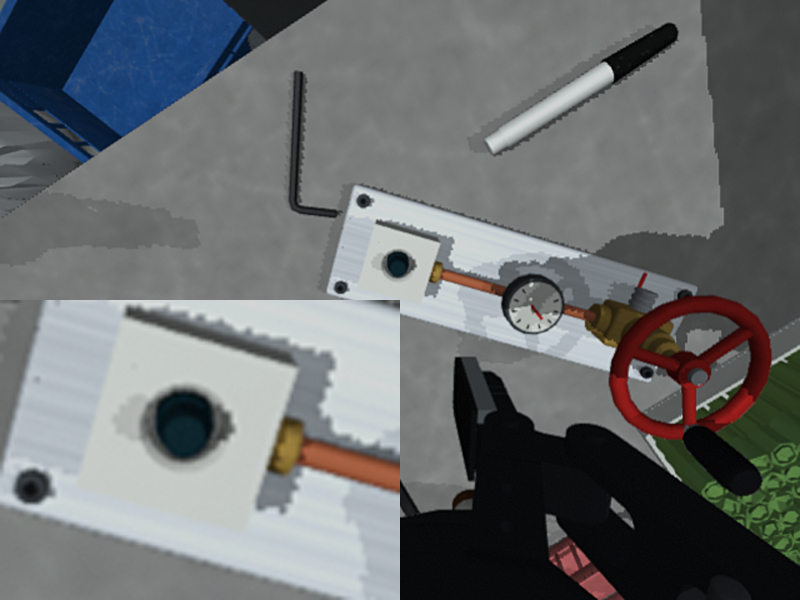

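```bash
python3 - <<'E'
from h import *
from scipy.optimize import least_squares
for c,f in (("wrist","w5"),("top","top"),("scene","scene")):
    cal=ctrl.calibration(c);im=cv2.imread(f"pics/{f}.png");hsv=cv2.cvtColor(im,cv2.COLOR_BGR2HSV)
    m=cv2.inRange(hsv,(0,170,60),(6,255,255))|cv2.inRange(hsv,(174,170,60),(180,255,255))
    u,v=map(int,proj(c,[.517,.192,.092],cal));w=np.zeros_like(m);k=int({"wrist":90,"top":34,"scene":42}[c])
    w[max(0,v-k):v+k,max(0,u-k):u+k]=255;m&=w
    q=max(cv2.findContours(m,0,2)[0],key=cv2.contourArea)
    P=np.array([atz(c,p[0],.092,cal)[:2] for p in q.astype(float)])
    r=least_squares(lambda x:np.hypot(*(P-x[:2]).T)-x[2],[.517,.192,.047],loss="soft_l1",f_scale=.0015)
    print(c,r.x,len(P),(m>0).sum())
cal=ctrl.calibration("wrist");im=cv2.imread("pics/w5.png")
d=(im.max(2)<80).astype(np.uint8);d[:195]=0;d[232:]=0;d[:,:295]=0;d[:,340:]=0
n,l,st,ce=cv2.connectedComponentsWithStats(d);print(st[1:],ce[1:])
for x,y in ((.4257,.0371),): print([np.round(proj("wrist",[x,y,z],cal),1) for z in (.022,.034,.048,.06)])
E
```

```text
wrist [0.50672601 0.18397345 0.04178407] 293 4776
top [0.51749193 0.1891312  0.04103648] 133 623
scene [0.51400461 0.19082901 0.04357151] 135 1071
[[308 201  23  21 342]] [[318.09356725 210.9005848 ]]
[array([322.9, 216.5]), array([323.1, 219.8]), array([323.3, 224. ]), array([323.5, 227.9])]
```

```bash
cat > wheel.py <<'E'
from h import *
from scipy.optimize import least_squares
def fit(c,im,cal,g=(.517,.191)):
    hsv=cv2.cvtColor(im,cv2.COLOR_BGR2HSV)
    m=cv2.inRange(hsv,(0,120,50),(8,255,255))|cv2.inRange(hsv,(172,120,50),(180,255,255))
    ys,xs=np.where(m);P=np.array([atz(c,(x,y),.092,cal)[:2] for x,y in zip(xs,ys)])
    P=P[np.hypot(*(P-g).T)<.058]
    for _ in range(4):
        d=np.hypot(*(P-g).T);Q=P[(d>.032)&(d<.056)]
        r=least_squares(lambda x:np.hypot(*(Q-x[:2]).T)-x[2],[*g,.042],loss="soft_l1",f_scale=.002);g=r.x[:2]
    return r.x,len(Q)
E
python3 - <<'E'
from wheel import *
s=ctrl.get_state();cal=ctrl.calibration("wrist");im=save("wrist","w6")[:,:,::-1].copy();print(s["clock"],s["tcp_pos"],s["qd"])
for l,z in (("crank_handle",.098),("handle_mid",.12),("valve_axis",.092),("nest_mouth",.034),("stud_1",.022)):
    print(l,[(round(r["p"],2),np.round(r["pixel"],1),atz("wrist",r["pixel"],z,cal)[:2]) for r in ctrl.tip_of("wrist",l)[:2]])
print("wrist",fit("wrist",im,cal))
for c in ("top","scene"): print(c,fit(c,cv2.imread(f"pics/{c}.png"),ctrl.calibration(c)))
d=(im.max(2)<80).astype(np.uint8);d[:195]=0;d[232:]=0;d[:,:295]=0;d[:,340:]=0
n,l,st,ce=cv2.connectedComponentsWithStats(d);print(st[1:],ce[1:])
print([np.round(proj("wrist",[.4257,.0371,z],cal),1) for z in (.022,.034,.048,.06)])
E
```

```text
14.1 [0.42473103 0.03364498 0.18692965] [ 0.00209138 -0.00312376  0.00115799 -0.00319273 -0.0006152   0.00194056
  0.00069274]
crank_handle [(0.71, array([563.9, 356.4]), array([0.55677747, 0.18758193]))]
handle_mid [(0.67, array([ 67. , 305.8]), array([ 0.41825098, -0.13220804])), (0.56, array([583.7, 382.4]), array([0.56197877, 0.18644522]))]
valve_axis [(0.68, array([559.5, 305.2]), array([0.51726997, 0.19080787]))]
nest_mouth [(0.61, array([322.2, 218.7]), array([0.42457666, 0.03664487]))]
stud_1 [(0.51, array([321.8, 213.5]), array([0.42283336, 0.036872  ]))]
wrist (array([0.51682327, 0.19070284, 0.04189939]), 4492)
top (array([0.51874565, 0.18933007, 0.04169117]), 614)
scene (array([0.51627804, 0.1920612 , 0.04156882]), 975)
[[310 207  24  21 348]] [[320.95402299 217.04597701]]
[array([322.9, 216.5]), array([323.1, 219.8]), array([323.3, 224. ]), array([323.5, 227.9])]
```

```bash
python3 - <<'E'
from h import *
cal=ctrl.calibration("wrist");im=cv2.imread("pics/w6.png")
u,v=322,219
g=im[v-45:v+45,u-45:u+45];hsv=cv2.cvtColor(g,cv2.COLOR_BGR2HSV)
# character map around the hole
gr=cv2.cvtColor(im,cv2.COLOR_BGR2GRAY)
for r in range(200,236): print(r,' '.join(f"{x:3d}" for x in gr[r,302:344]))
r=ctrl.cut_out("wrist","nest_mouth")
for c in ("scene","top"):
    ctrl.read_camera(c)
    for q in ctrl.cut_out(c,"stud_1")[:2]:
        ys,xs=np.where(q["region"]);print(c,q["p"],xs.min(),xs.max(),ys.min(),ys.max(),len(xs))
    print([np.round(proj(c,[.4257,.0371,z]),1) for z in (.022,.034,.048)])
E
```

```text
200 201 200 201 201 201 200 201 200 201 201 201 202 201 201 200 200 200 200 200 201 201 201 200 200 200 201 200 200 199 201 201 200 200 201 201 200 201 200 200 200 200 200
201 201 202 201 201 201 201 200 201 200 201 201 200 201 201 199 200 200 200 200 200 201 200 200 200 200 201 200 200 200 200 199 201 201 199 199 200 201 200 199 200 199 199
202 201 201 201 201 200 201 201 200 200 200 200 201 200 200 200 201 201 201 202 200 201 201 201 200 200 199 200 200 200 200 201 200 200 200 200 200 200 201 201 200 201 200
203 201 201 201 201 201 200 200 200 200 201 201 200 200 200 202 202 203 202 202 202 203 202 202 201 201 201 200 200 200 201 201 201 200 201 201 200 200 200 201 200 199 200
204 201 200 201 202 201 201 200 201 199 200 201 201 202 203 202 202 200 195 194 195 195 198 202 201 203 201 200 201 200 200 201 200 200 200 200 200 200 200 201 201 199 200
205 202 201 201 202 200 201 201 201 201 200 201 203 202 197 182 175 168 163 163 164 164 168 175 188 198 202 203 201 200 200 199 200 200 200 200 200 200 201 200 200 200 199
206 201 200 201 202 201 201 200 201 201 203 203 196 180 163 142 130 
[... 4559 characters left out ...]
 198 198 200 201
233 199 199 200 199 200 199 200 200 200 199 199 199 200 200 200 200 201 200 201 201 200 200 199 200 199 198 199 198 199 199 198 199 198 199 199 199 199 199 199 199 199 197
234 199 199 198 199 199 200 199 200 199 199 200 199 200 199 199 200 199 200 199 200 200 200 199 199 199 199 199 199 199 198 198 199 198 199 198 198 198 198 199 199 200 195
235 199 198 199 199 199 199 200 199 199 199 199 200 199 200 199 200 199 199 200 199 199 199 199 199 199 199 199 199 198 199 199 199 199 199 198 199 198 199 198 200 201 188
scene 0.56 363 371 311 323 89
[array([366.5, 321.8]), array([366.7, 317.3]), array([367., 312.])]
[array([284.7, 313.9]), array([284. , 313.8]), array([283.1, 313.6])]
```

The stud's top disc, centred at about (320.5,221), lies concentric with the mouth at about (321,218), as it should when seated upright. The wheel axis is at about (0.517, 0.1907) with a fitted radius of 42 mm, and the handle is at about (0.5595, 0.1865). Next I'll grip the handle.

Call:
{"op": "drive_tool", "data": {
  "targets": "3.4 3.9 1 0 0 0 60; 6.8 7.8 1 0 0 0 60; 10.2 11.7 1 0 0 0 60; 13.45 15.3 1 0 0 0 60; 13.45 15.3 0 0 0 0 60; 13.45 15.3 -2.5 0 0 0 60; 13.45 15.3 -5 0 0 0 60; 13.45 15.3 -7 0 0 0 60; 13.45 15.3 -8.1 0 0 0 60; 13.45 15.3 -8.1 0 0 0 60"
}}

```text
clock: 15.9
tcp_pos: [0.5588, 0.1861, 0.1057]
orientation: [-0.4, -3.115, 0.001]
force: [0.2, -0.1, 1.4]
opening: 0.0516
gripper_force: 0.0
```

Call:
{"op": "drive_tool", "data": {
  "targets": "0 0 0 0 0 0 60; 0 0 0 0 0 0 0; 0 0 0 0 0 0 0; 0 0 0 0 0 0 0; 0 0 0 0 0 0 0; 0 0 0 0 0 0 0; 0 0 0 0 0 0 0; 0 0 0 0 0 0 0; 0 0 0 0 0 0 0; 0 0 0 0 0 0 0"
}}

```text
clock: 17.15
tcp_pos: [0.56, 0.187, 0.1072]
orientation: [0.399, 3.115, 0.001]
force: [-0.3, -0.6, 5.0]
opening: 0.0181
gripper_force: 58.7
```

```bash
python3 look.py w7 handle_mid:.12 crank_handle:.098 valve_axis:.092
```

```text
17.15 [0.56   0.187  0.1072] [0.399  3.1151 0.0015] 0.01814018325404134 [-0.7557  0.3018  0.458   1.7686 -0.1482  1.1038  1.0672] [-0.2531 -0.5839  5.0141]
[[-0.9677  0.252   0.0012]
 [ 0.252   0.9677  0.0008]
 [-0.0009  0.0011 -1.    ]]
[[ 0.2526  0.9264  0.2791  0.4888]
 [ 0.9676 -0.2425 -0.0709  0.2046]
 [ 0.002   0.288  -0.9576  0.2492]
 [ 0.      0.      0.      1.    ]]
handle_mid [(0.78, array([314.3, 318.3]), array([0.5592, 0.1849]))]
  cut 0.68 [315.6 325. ] 3484
  cut 0.55 [222.2 146.2] 62312
crank_handle [(0.96, array([318.2, 291.4]), array([0.5583, 0.1868]))]
  cut 0.63 [317.2 318.1] 3592
valve_axis [(0.59, array([298.7, 197.3]), array([0.5147, 0.1893]))]
  cut 0.85 [220.1 146.9] 62969
```

```bash
python3 - <<'E'
import numpy as np
t0=-4.9
for k in range(1,10):
    t=np.radians(t0-20*k);a=np.radians(t0);print(k,np.round(4.2*np.array([np.cos(t)-np.cos(a),np.sin(t)-np.sin(a)]),2))
E
```

```text
1 [-0.38 -1.41]
2 [-1.21 -2.61]
3 [-2.4  -3.44]
4 [-3.81 -3.82]
5 [-5.26 -3.7 ]
6 [-6.59 -3.09]
7 [-7.62 -2.06]
8 [-8.24 -0.74]
9 [-8.37  0.72]
```

Call:
{"op": "drive_tool", "data": {
  "targets": "-0.38 -1.41 0 0 0 0 0; -1.21 -2.61 0 0 0 0 0; -2.4 -3.44 0 0 0 0 0; -3.81 -3.82 0 0 0 0 0; -5.26 -3.7 0 0 0 0 0; -6.59 -3.09 0 0 0 0 0; -7.62 -2.06 0 0 0 0 0; -8.24 -0.74 0 0 0 0 0; -8.37 0.72 0 0 0 0 0; -8.37 0.72 0 0 0 0 0"
}}

```text
clock: 18.75
tcp_pos: [0.4763, 0.195, 0.1072]
orientation: [0.397, 3.114, 0.002]
force: [0.6, 0.7, 6.6]
opening: 0.0181
gripper_force: 59.4
```

Call:
{"op": "drive_tool", "data": {
  "targets": "0.06 0.44 0 0 0 0 0; 0.17 0.87 0 0 0 0 0; 0.32 1.28 0 0 0 0 0; 0.48 1.61 0 0 0 0 0; 0.62 1.87 0 0 0 0 0; 0.75 2.05 0 0 0 0 0; 0.88 2.23 0 0 0 0 0; 0.88 2.23 0 0 0 0 0; 0.88 2.23 0 0 0 0 0; 0.88 2.23 0 0 0 0 0"
}}

```text
clock: 20.0
tcp_pos: [0.4821, 0.2119, 0.1069]
orientation: [-0.401, -3.11, 0.011]
force: [-8.2, -7.5, 18.4]
opening: 0.0179
gripper_force: 60.8
```

Call:
{"op": "drive_tool", "data": {
  "targets": "0.1 0.17 0 0 0 0 0; 0.2 0.34 0 0 0 0 0; 0.3 0.5 0 0 0 0 0; 0.3 0.5 0 0 0 0 0; 0.3 0.5 0 0 0 0 0; 0.3 0.5 0 0 0 0 0; 0.3 0.5 0 0 0 0 0; 0.3 0.5 0 0 0 0 0; 0.3 0.5 0 0 0 0 0; 0.3 0.5 0 0 0 0 0"
}}

```text
clock: 21.25
tcp_pos: [0.4822, 0.2122, 0.1068]
orientation: [-0.404, -3.103, 0.023]
force: [-17.6, -19.4, 28.3]
opening: 0.0179
gripper_force: 62.2
```

The wheel holds still against about 26 N, so it is hard on its stop, with the handle at 149.5° as expected from the stand's yaw. Now I'll work out the two turns back.

```bash
python3 - <<'E'
import numpy as np
C=np.array([51.77,19.01]);P=lambda d:C+4.2*np.array([np.cos(np.radians(149.5+d)),np.sin(np.radians(149.5+d))])
cmd=np.array([48.76,22.10]);d=0
for n in range(4):
    st=[20*k for k in range(1,11)] if n<3 else [20,40,60,80,100,110,116,120,120,120]
    print("; ".join("%.2f %.2f 0 0 0 0 0"%tuple(P(d+s)-cmd) for s in st))
    cmd=cmd+np.round(P(d+st[-1])-cmd,2);d+=st[-1]
E
```

```text
-1.12 -2.32 0 0 0 0 0; -1.13 -3.78 0 0 0 0 0; -0.65 -5.16 0 0 0 0 0; 0.28 -6.28 0 0 0 0 0; 1.54 -7.02 0 0 0 0 0; 2.97 -7.29 0 0 0 0 0; 4.41 -7.05 0 0 0 0 0; 5.68 -6.33 0 0 0 0 0; 6.63 -5.22 0 0 0 0 0; 7.14 -3.86 0 0 0 0 0
0.01 1.46 0 0 0 0 0; -0.47 2.84 0 0 0 0 0; -1.40 3.96 0 0 0 0 0; -2.66 4.70 0 0 0 0 0; -4.09 4.97 0 0 0 0 0; -5.53 4.73 0 0 0 0 0; -6.80 4.01 0 0 0 0 0; -7.75 2.90 0 0 0 0 0; -8.26 1.54 0 0 0 0 0; -8.27 0.08 0 0 0 0 0
0.48 -1.38 0 0 0 0 0; 1.41 -2.50 0 0 0 0 0; 2.67 -3.24 0 0 0 0 0; 4.10 -3.51 0 0 0 0 0; 5.54 -3.27 0 0 0 0 0; 6.81 -2.55 0 0 0 0 0; 7.76 -1.44 0 0 0 0 0; 8.27 -0.08 0 0 0 0 0; 8.28 1.38 0 0 0 0 0; 7.80 2.76 0 0 0 0 0
-0.93 1.12 0 0 0 0 0; -2.19 1.86 0 0 0 0 0; -3.62 2.13 0 0 0 0 0; -5.06 1.89 0 0 0 0 0; -6.33 1.17 0 0 0 0 0; -6.85 0.66 0 0 0 0 0; -7.12 0.31 0 0 0 0 0; -7.28 0.06 0 0 0 0 0; -7.28 0.06 0 0 0 0 0; -7.28 0.06 0 0 0 0 0
```

Call:
{"op": "drive_tool", "data": {
  "targets": "-1.12 -2.32 0 0 0 0 0; -1.13 -3.78 0 0 0 0 0; -0.65 -5.16 0 0 0 0 0; 0.28 -6.28 0 0 0 0 0; 1.54 -7.02 0 0 0 0 0; 2.97 -7.29 0 0 0 0 0; 4.41 -7.05 0 0 0 0 0; 5.68 -6.33 0 0 0 0 0; 6.63 -5.22 0 0 0 0 0; 7.14 -3.86 0 0 0 0 0"
}}

```text
clock: 22.5
tcp_pos: [0.5592, 0.1812, 0.1071]
orientation: [-0.402, -3.115, 0.003]
force: [-3.0, -2.2, 11.2]
opening: 0.018
gripper_force: 59.9
```

Call:
{"op": "drive_tool", "data": {
  "targets": "0.01 1.46 0 0 0 0 0; -0.47 2.84 0 0 0 0 0; -1.40 3.96 0 0 0 0 0; -2.66 4.70 0 0 0 0 0; -4.09 4.97 0 0 0 0 0; -5.53 4.73 0 0 0 0 0; -6.80 4.01 0 0 0 0 0; -7.75 2.90 0 0 0 0 0; -8.26 1.54 0 0 0 0 0; -8.27 0.08 0 0 0 0 0"
}}

```text
clock: 23.75
tcp_pos: [0.4763, 0.1839, 0.1071]
orientation: [0.398, 3.115, 0.003]
force: [3.8, 2.5, 5.3]
opening: 0.0179
gripper_force: 59.3
```

Call:
{"op": "drive_tool", "data": {
  "targets": "0.48 -1.38 0 0 0 0 0; 1.41 -2.50 0 0 0 0 0; 2.67 -3.24 0 0 0 0 0; 4.10 -3.51 0 0 0 0 0; 5.54 -3.27 0 0 0 0 0; 6.81 -2.55 0 0 0 0 0; 7.76 -1.44 0 0 0 0 0; 8.27 -0.08 0 0 0 0 0; 8.28 1.38 0 0 0 0 0; 7.80 2.76 0 0 0 0 0"
}}

```text
clock: 25.0
tcp_pos: [0.5551, 0.2098, 0.1071]
orientation: [0.401, 3.114, -0.002]
force: [-0.7, -2.4, 9.6]
opening: 0.018
gripper_force: 59.8
```

Call:
{"op": "drive_tool", "data": {
  "targets": "-0.93 1.12 0 0 0 0 0; -2.19 1.86 0 0 0 0 0; -3.62 2.13 0 0 0 0 0; -5.06 1.89 0 0 0 0 0; -6.33 1.17 0 0 0 0 0; -6.85 0.66 0 0 0 0 0; -7.12 0.31 0 0 0 0 0; -7.28 0.06 0 0 0 0 0; -7.28 0.06 0 0 0 0 0; -7.28 0.06 0 0 0 0 0"
}}

```text
clock: 26.25
tcp_pos: [0.4817, 0.2111, 0.1071]
orientation: [0.4, 3.115, -0.0]
force: [0.6, -0.1, 9.1]
opening: 0.0184
gripper_force: 59.7
```

```bash
python3 - <<'E'
from wheel import *
s=ctrl.get_state();cal=ctrl.calibration("wrist");print(s["clock"],s["tcp_pos"],s["orientation"],s["force"],s["opening"])
im=save("wrist","w8")[:,:,::-1].copy()
a=cv2.resize(im,(400,300));t=save("scene","s2")[:,:,::-1];save("top","t2")
b=cv2.resize(t[270:420,220:420],(400,300),interpolation=cv2.INTER_CUBIC)
cv2.imwrite("pics/f.png",np.hstack([a,b]))
for l,z in (("crank_handle",.098),("handle_mid",.12)):
  for c in ("wrist","scene","top"):
    print(l,c,[(round(r["p"],2),atz(c,r["pixel"],z,cal if c=="wrist" else None)[:2]) for r in ctrl.tip_of(c,l)[:1]])
E
```

```text
26.25 [0.48165077 0.21112914 0.10707841] [ 3.99695242e-01  3.11549069e+00 -1.38073789e-04] [ 0.55970297 -0.1272746   9.06174425] 0.018400798096969977
crank_handle wrist [(0.72, array([0.47870367, 0.21131392]))]
crank_handle scene [(0.45, array([0.48229282, 0.20998148]))]
crank_handle top [(0.69, array([ 0.44018681, -0.26789422]))]
handle_mid wrist [(0.61, array([0.48025274, 0.20876018]))]
handle_mid scene [(0.67, array([0.48417075, 0.21082284]))]
handle_mid top [(0.69, array([ 0.45016492, -0.22126186]))]
```

View pics/f.png

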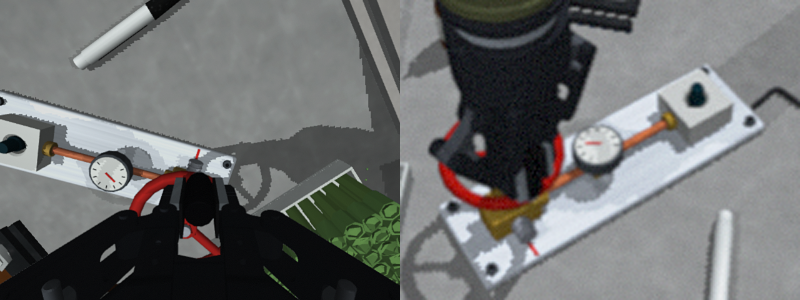

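The scene view shows the stud standing upright in the nest. The handle is still gripped and stands over the red line. It is about 0.6 mm (roughly 1°) too far open compared with the stop reading, so I'll make one small trim.

Call:
{"op": "drive_tool", "data": {
  "targets": "0.04 0.07 0 0 0 0 0; 0.04 0.07 0 0 0 0 0; 0.04 0.07 0 0 0 0 0; 0.04 0.07 0 0 0 0 0; 0.04 0.07 0 0 0 0 0; 0.04 0.07 0 0 0 0 0; 0.04 0.07 0 0 0 0 0; 0.04 0.07 0 0 0 0 0; 0.04 0.07 0 0 0 0 0; 0.04 0.07 0 0 0 0 0"
}}

```text
clock: 27.95
tcp_pos: [0.4818, 0.2115, 0.1071]
orientation: [0.4, 3.116, -0.001]
force: [-0.2, -1.3, 10.0]
opening: 0.0184
gripper_force: 59.8
```

```bash
python3 -c "
from station import ctrl
print(ctrl.finish_job())"
```

```text
the job is handed in; nothing more can be done
None
```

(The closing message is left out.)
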